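# Level a top-heavy tube rocker through its spring drive

### The job

The tube rocker lies tipped on its rest. Take the black grip on its front track, which drives the rocker only through a soft spring, and raise the rack until the pointer is near the middle of the scale, between the two tall marks, and keep it there for 6 seconds; the loaded rack is top-heavy and will not stay there by itself, and must not tip over onto the other side. Then let it down gently onto the rest it started from, bring the grip fully back to the start end of its track and let go, without touching the rack with the robot or shifting the glassware around it.

Things in the scene. Friction and masses are not known exactly. Their poses are not given: they have to be found in the camera images.
- stand: Fixed stand of the tube rocker: grey base plate 20 mm thick, x -220 to +120 mm, y -210 to +210 mm in its frame, and two white uprights at x = -85 mm (top z 135 mm) and x = +85 mm (top z 220 mm). Origin on the bench under the middle of the axle; +x points away from the robot (yaw varies), z up. Aluminium track along y at x = -165 mm, end blocks at y = -130 and +130 mm, tops at z = 50 mm.
- scale_mid (a point): Middle of the white scale (130 mm wide, 60 mm tall) on the stand's +x side, 135 mm above the axle, facing +x. Two tall black marks at -0.09 and +0.09 rad either side of the middle, short marks at 0.17 and 0.25 rad.
- pointer_tip (a point): Tip of the thin black pointer on the rocker, 135 mm from the axle, in front (+x side) of the scale; straight above the axle when the rack is level; in the stand's frame its y = -135 mm x sin(tilt).
- axle (a point): Middle of the rocker's axle, 110 mm above the bench, along the stand's x. Torques about it, tilt in rad (see rack): spring and damper 0.30 x (5 rad/m x slide - tilt) N m + 0.045 x d/dt of the same bracket; gravity +0.36 x tilt (top-heavy, 3 percent unknown) - 0.135 N m (jar; unknown by 0.04). Inertia 0.017 kg m2. Slide held still: it falls away from balance, time constant about 1 s.
- slide (a joint): Travel of the grip along the track in the stand's +y direction, m: 0 = fully home at the -y (start) end, 0.16 at the far end. Moving it towards +y winds the spring and lifts the +y end of the rack (tilt grows). Level balance lies at 0.09 m, unknown by 0.025 m. It has about 2.5 N of friction, stays where it is left, and moves with under 10 N.
- slide_grip (a point): Point to grasp: middle of the black square post on the slide, 30 x 30 mm, sides along the stand's x and y; its top is 20 mm above this point, the 42 x 50 mm carriage 27 mm below. It lies at x = -165 mm, y = -80 mm + slide, z = 82 mm in the stand's frame. Beyond the end blocks nothing stands near it along the track.
- rack: What rocks: aluminium tray 110 x 380 mm, 12 capped tubes in a wooden rack, a steel weight near -y and a jar near the +y end, 1.4 kg. Origin on the axle; its tilt is its turn about the stand's x axis: 0 level (pointer in the middle), -0.26 rad on the rest it starts on (+y end low), +0.26 on the other side's rest. Tray underside 33 mm below, caps 132 mm above the origin. Not to be touched.
- jar: Small amber jar with black lid (43 mm across, 50 mm tall) fixed near the +y end of the tray; origin under its middle, at x 0, y +160, z -25 mm in the frame of rack. Nominally 0.12 kg, in truth 0.1 to 0.144 kg.
- wash_bottle: White plastic bottle with red cap, 66 mm across, 170 mm tall, standing beside the rocker; origin at its foot. Bystander.
- beaker: Open glass beaker, 70 mm across, 90 mm tall; origin at its foot. Bystander.
- reagent: Amber jar with black lid, 52 mm across, 80 mm tall; origin at its foot. Bystander.
- dish: White porcelain dish, 90 mm across, 22 mm tall; origin at its foot. Bystander.

How it is judged:
By the outcome, as a careful person would: the job done as asked, in the order asked, and still so for the second after the job is handed in, with the robot touching nothing.
It also fails if it takes over 64 s, if anything falls off the work surface, if the arm or the gripper's body presses on something with over 40 N, if the wrist force passes 120 N, or if a joint passes its speed limit or range.

### The arm

A 6-joint arm with a two-finger parallel gripper is mounted at the origin on the work surface. World frame = base frame: x ahead of the robot, y to its left, z up, the work surface at z = 0. Lengths are in m, angles in rad, forces in N, time in s.
With the tool pointing down it reaches from about 0.325 to 0.9 m from the base axis. Payload 6.1 kg.
Tool frame: the origin (TCP) lies at the very end of the fingers, on their centre line; the grasp point (between the pads) lies 19 mm behind it; z points along the fingers, y is the line along which they close (so a half turn about z gives the same grasp; the last joint's range is limited). The gripper opens to 85 mm and grips with 20 to 120 N. Pads are 22 mm wide; open, the fingers measure 114 mm over their backs; the gripper's body (76 mm by 85 mm) begins 54 mm behind the grasp point. The pads swing forward as they close: fully open they stand 13 mm farther back than shut.
Start: joints at [-1.383, 0.22, 1.526, -0, 1.395, -0.126], TCP at [0.193, -0.594, 0.231] pointing down, gripper open.
Joint ranges: [-2.98, 2.98], [-0.91, 2.08], [0.09, 2.57], [-1.24, 4.39], [0.2, 2.65], [-2.68, 2.68]. Speed limits (rad/s): [2.57, 2.57, 3.01, 3.14, 3.14, 3.14].

### API

Orientations are given as a 3x3 rotation matrix whose columns are the frame's x, y, z axes.
In Python, from rig import robot gives the robot as it stands.
- The arm moves only by the shell command python3 -m crank 'ROWS' [OPENING] [FORCE]. ROWS is JSON, a list of rows, each an object with "linear": the shift along the tool's x, y, z normalised to -1 to 1, where 1 is 0.03 m, a list of three; "angular": the turn, a rotation vector about the tool's x, y, z normalised to -1 to 1, where 1 is 2 rad, a list of three. In form: [{"linear": [x, y, z], "angular": [wx, wy, wz]}, ...]. A call has 1 to 8 rows; each row shifts and turns the commanded pose from where the row before left it, along the tool's axes as they then stand; what a row does not reach is not made up. A row lasts 1/8 s, in which the tool goes at most 62.5 mm and 10.7 degrees, less where a joint would pass 70% of its speed; a pose out of reach is approached as far as the arm can. A call with a number of a shift or a turn outside -1 to 1 is refused whole. A call with a gripper value outside its range is refused whole. OPENING is the opening, from 0 (shut) to 1 (fully open), set as the call begins (- or left out, the last holds). The fingers move at their own pace and stop on an object; FORCE is the grip in N (left out, the last holds). Time passes only in rows, so rows that do not move let the fingers close. It gives the time, the measured TCP pose, the force, the opening and the grip force at its end, in the units of the state.
- robot.sense(): the state, without advancing time (a new reading comes with each control period).
- robot.read_camera(name): name is "side" or "top"; returns the picture (400x640x3 uint8, blue, green, red); there is no depth.
- robot.camera_model(name): a dict with "K" (3x3 intrinsics, pixels), "dist_coeffs" ([k1, k2, p1, p2, k3] as OpenCV has them; the pictures are not rectified), "R" (3x3) and "t" (3): a world point X has camera coordinates R X + t. Camera axes: x right, y down, z forward; pixel columns grow to the right and rows downward; lengths in m; the calibration is good to about 2 mm. A picture is of the moment at which its call begins. camera_model takes no time and is no camera call.
- robot.job_done(): hands the job in; it is judged then, once.
The state is a dict: "time_s": time; "joint_positions": joint angles; "qvel": joint speeds; "joint_torque": joint torques, N m; "eef_pos": TCP position; "eef_rot": TCP orientation; "contact_force": force on the tool from outside, world axes, zero at the start; "ft_torque": the same for the moment, N m; "opening": opening from 0.0 (shut) to 1.0 (fully open); "grip_force": force on a finger pad.
Only numpy, scipy, OpenCV 4.12 (cv2) and the standard library are available. Lean on these libraries where they do the work, as an engineer would, in place of code of your own. Each camera call takes 0.05 s, during which the arm holds its last target. There are 200 camera calls.

## Working session

There is one attempt and no reset: what is moved stays moved. The work goes in short steps, Python scripts to look and compute and a shell command to move; the robot and the scene stay as the last step left them, time stands still between calls to the robot, and variables do not carry over. Pictures are saved under pics/ and viewed, at most 10 in all, crops included, and the job is handed in when it is done.

```bash
mkdir -p pics; ls
python3 - <<'E'
from rig import robot
import cv2
for n in ("side","top"):
    cv2.imwrite(f"pics/{n}0.png",robot.read_camera(n)); m=robot.camera_model(n)
    R,t=m["R"],m["t"]; print(n,m["K"],m["dist_coeffs"],R,t)
s=robot.sense();print(s["time_s"],s["eef_pos"],s["eef_rot"],s["opening"],s["contact_force"])
E
```

```text
pics
side [[366.36538594   0.         319.50015982]
 [  0.         366.36538594 197.67480421]
 [  0.           0.           1.        ]] [-0.06827672  0.          0.          0.          0.        ] [[ 0.99702105 -0.07666616  0.00844604]
 [-0.04367028 -0.65137061 -0.75750197]
 [ 0.06357627  0.75487656 -0.65277824]] [-0.59563047  0.18785339  0.91247423]
top [[457.30193649   0.         318.47621806]
 [  0.         457.30193649 199.46271702]
 [  0.           0.           1.        ]] [-0.12063086  0.          0.          0.          0.        ] [[ 0.01787418 -0.99979054  0.00996976]
 [-0.99167337 -0.01899917 -0.12736936]
 [ 0.1275321  -0.00761012 -0.99180525]] [-0.00340978  0.60239595  1.11269899]
0.1 [ 0.19282209 -0.59395086  0.23032733] [[ 9.51165295e-01  3.08681838e-01 -3.23067860e-04]
 [ 3.08681933e-01 -9.51163826e-01  1.68510249e-03]
 [ 2.12870070e-04 -1.70253621e-03 -9.99998528e-01]] 1.0029835004246803 [-0.02133942 -0.24877694  0.43660296]
```

View pics/side0.png

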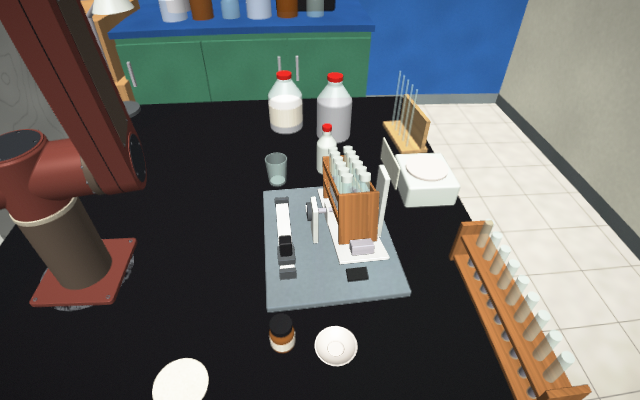

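View pics/top0.png

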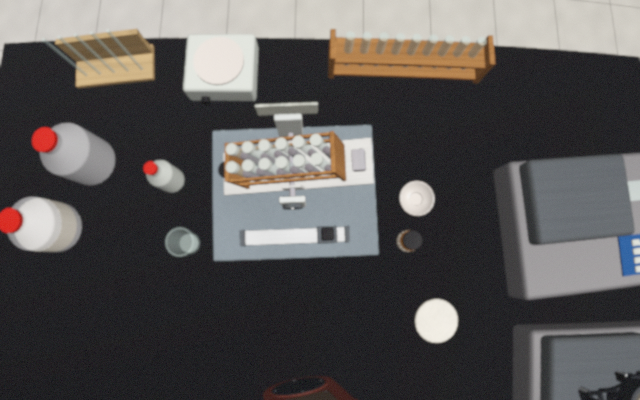

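The side view shows the track with the black grip at (286,248), the rack with its -y weight at (360,247), and the beaker, wash bottle, reagent and dish around the stand. The top view shows the grey plate with corners at about (213,128), (374,124), (379,257) and (213,261), and the grip at (327,234).

```bash
cat > h.py <<'E'
import numpy as np, cv2
from rig import robot
CM={n:robot.camera_model(n) for n in("side","top")}
CM={n:{k:np.array(v,float) for k,v in m.items() if k in("K","dist_coeffs","R","t")} for n,m in CM.items()}
def ray(n,uv):
    m=CM[n]; p=cv2.undistortPoints(np.array([[uv]],float),m["K"],m["dist_coeffs"])[0,0]
    return -m["R"].T@m["t"], m["R"].T@np.array([p[0],p[1],1])
def onz(n,uv,z):
    c,d=ray(n,uv); return c+d*(z-c[2])/d[2]
def proj(n,X):
    m=CM[n]; return cv2.projectPoints(np.array(X,float).reshape(-1,3),cv2.Rodrigues(m["R"])[0],m["t"],m["K"],m["dist_coeffs"])[0][:,0]
E
python3 - <<'E'
from h import *
im=cv2.imread("pics/top0.png")
hsv=cv2.cvtColor(im,cv2.COLOR_BGR2HSV)
m=np.uint8(im.max(2)>70); m[:, :200]=0; m[:,390:]=0; m[:115]=0; m[275:]=0
m=cv2.morphologyEx(m,cv2.MORPH_OPEN,np.ones((5,5)))
cs=max(cv2.findContours(m,0,2)[0],key=cv2.contourArea)
h=cv2.convexHull(cs); 
q=cv2.approxPolyDP(h,8,True)[:,0]; print(q)
# line fits per edge
P=cs[:,0].astype(float); W=np.array([onz("top",p,.02)[:2] for p in P])
r=cv2.minAreaRect(np.float32(W)); print("rect",r)
def edge(sel): 
    vx,vy,x,y=cv2.fitLine(np.float32(W[sel]),cv2.DIST_HUBER,0,.01,.01).ravel(); return np.array([x,y]),np.array([vx,vy])
E={}
for k,sel in dict(L=(P[:,0]<218)&(P[:,1]>140)&(P[:,1]<250),R=(P[:,0]>368)&(P[:,1]>135)&(P[:,1]<248),B=(P[:,1]>250)&(P[:,0]>222)&(P[:,0]<368)).items():
    E[k]=edge(sel); print(k,sel.sum(),E[k],np.degrees(np.arctan2(E[k][1][1],E[k][1][0])))
# grip black top
g=im[222:248,310:345]; bm=np.uint8(g.max(2)<60); 
n,l,st,c=cv2.connectedComponentsWithStats(bm)
for i in range(1,n): print(st[i],c[i]+[310,222], onz("top",c[i]+[310,222],.102))
for n in CM: print(n,-CM[n]["R"].T@CM[n]["t"])
a=cv2.resize(im[95:270,200:390],None,fx=3,fy=3,interpolation=2)
s=cv2.imread("pics/side0.png");b=cv2.resize(s[130:310,255:415],None,fx=3,fy=3,interpolation=2)
cv2.imwrite("pics/c1.png",a);cv2.imwrite("pics/c2.png",b)
E
```

```text
[[372 126]
 [377 255]
 [213 260]
 [213 130]
 [273 115]]
rect ((0.6410056352615356, 0.07290895283222198), (0.3770706355571747, 0.4230656623840332), 3.2082698345184326)
L 2 (array([0.4817339, 0.2745791], dtype=float32), array([0.678251  , 0.73483026], dtype=float32)) 47.292873
R 12 (array([ 0.66458505, -0.13660994], dtype=float32), array([0.9981267 , 0.06118073], dtype=float32)) 3.507588
B 12 (array([0.45607626, 0.03058656], dtype=float32), array([ 0.06189972, -0.9980824 ], dtype=float32)) -86.45113
[ 12   6  11  12 105] [326.35238095 233.74285714] [ 0.51310451 -0.01178763  0.102     ]
side [ 0.54404801 -0.61210794  0.74297335]
top [0.45553613 0.01650374 1.18034148]
```

View pics/c1.png

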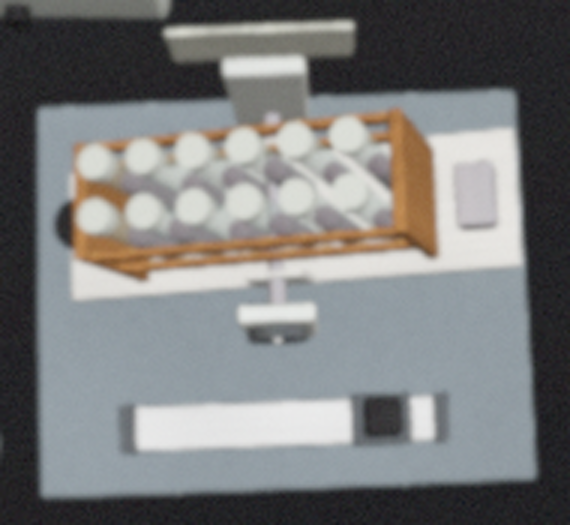

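View pics/c2.png

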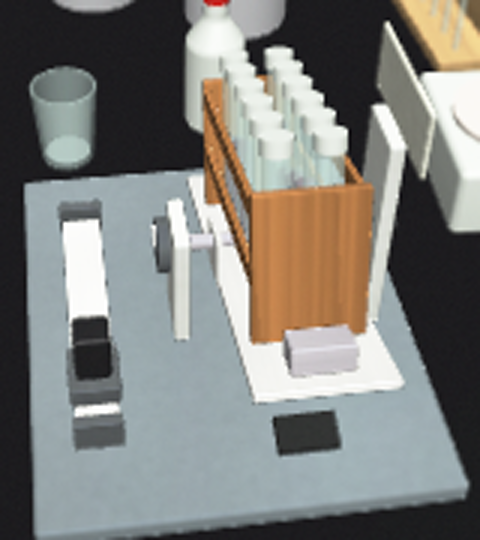

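The crops show the tray's white -y end edge in the side view, at crop (252,400) to (403,383), contrasting well with the grey plate, so it can serve as a tilt gauge. The post top is at crop (91,330), which is side pixel (285,240).

```bash
cat >> h.py <<'E'
YAW=0.0617; ux=np.array([np.cos(YAW),np.sin(YAW),0]); uy=np.array([-np.sin(YAW),np.cos(YAW),0]); O=np.array([.6738,.0743,0])
def W(p): p=np.atleast_2d(p); return O+p[:,:1]*ux+p[:,1:2]*uy+p[:,2:]*[0,0,1]
def edgepts(th,z=-.033,y=-.19):
    xs=np.linspace(-.03,.03,13); c,s=np.cos(th),np.sin(th)
    return proj("side",W(np.stack([xs,0*xs+c*y-s*z,.11+s*y+c*z],1)))
def trayrow(im):
    "fit line v=a*(u-352)+b to the tray's lower -y edge: last bright pixel column by column"
    g=cv2.GaussianBlur(im,(3,3),0).min(2).astype(float); out=[]
    for u in range(345,378):
        c=g[235:290,u]; i=[k for k in range(54) if c[k]>=T and c[k+1]<T]
        if i: k=i[-1]; out.append((u,235+k+(c[k]-T)/(c[k]-c[k+1])))
    o=np.array(out); p=np.polyfit(o[:,0]-360,o[:,1],1)
    r=abs(o[:,1]-np.polyval(p,o[:,0]-360)); o=o[r<1.0]
    return np.append(np.polyfit(o[:,0]-360,o[:,1],1),len(o))
T=185.
def predrow(th):
    e=edgepts(th); return np.polyval(np.polyfit(e[:,0]-360,e[:,1],1),0)
E
python3 - <<'E'
from h import *
s=cv2.imread("pics/side0.png")
print(s[250:272,355], s[262:268,370].tolist())
print(trayrow(s),[ (t,round(predrow(t),2)) for t in(-.26,-.13,-.09,0,.09)], edgepts(-.26)[[0,-1]],edgepts(0)[[0,-1]])
c,si=np.cos(-.26),np.sin(-.26)
print("post top",proj("side",W([-.165,-.08,.102])),proj("top",W([-.165,-.08,.102])))
print("blocks top pred",proj("top",W([[-.165,-.13,.05],[-.165,.13,.05]])),"scale",proj("top",W([[.13,-.065,.275],[.13,.065,.275]])))
print("plate corners side",proj("side",W([[-.22,-.21,.02],[.12,-.21,.02],[-.22,.21,.02]])))
g=s[232:262,275:300]; print(g.max(2)[::2,::2])
E
```

```text
[[206 201 205]
 [201 197 202]
 [203 199 204]
 [203 199 204]
 [202 198 203]
 [187 189 191]
 [242 244 244]
 [242 245 245]
 [241 245 245]
 [239 242 242]
 [253 253 252]
 [241 244 244]
 [237 241 241]
 [182 176 161]
 [181 175 160]
 [182 176 161]
 [180 174 159]
 [146 142 130]
 [ 52  52  50]
 [ 51  52  51]
 [ 51  52  50]
 [ 51  51  51]] [[180, 175, 159], [180, 177, 159], [181, 178, 160], [182, 178, 161], [184, 179, 162], [181, 178, 161]]Traceback (most recent call last):
  File "<stdin>", line 4, in <module>
  File "h.py", line 28, in predrow
    e=edgepts(th); return np.polyval(np.polyfit(e[:,0]-360,e[:,1],1),0)
  File "h.py", line 16, in edgepts
    return proj("side",W(np.stack([xs,0*xs+c*y-s*z,.11+s*y+c*z],1)))
                         ~~~~~~~~^^^^^^^^^^^^^^^^^^^^^^^^^^^^^^^^^
    raise ValueError('all input arrays must have the same shape')
ValueError: all input arrays must have the same shape
```

```bash
sed -i 's/^T=185./T=200./; s/\.11+s\*y+c\*z\]/0*xs+.11+s*y+c*z]/' h.py
python3 - <<'E'
from h import *
s=cv2.imread("pics/side0.png")
print(trayrow(s),[ (t,round(float(predrow(t)),2)) for t in(-.26,-.13,-.09,0,.09)], edgepts(-.26)[[0,-1]],edgepts(0)[[0,-1]])
print("post top",proj("side",W([-.165,-.08,.102])),proj("top",W([-.165,-.08,.102])))
print("blocks top pred",proj("top",W([[-.165,-.13,.05],[-.165,.13,.05]])),"scale",proj("top",W([[.13,-.065,.275],[.13,.065,.275]])))
print("plate corners side",proj("side",W([[-.22,-.21,.02],[.12,-.21,.02],[-.22,.21,.02]])))
g=s[232:262,275:300]; print(g.max(2)[::2,::2])
E
```

```text
[-1.01582455e-01  2.61709312e+02  3.30000000e+01] [(-0.26, 262.58), (-0.13, 269.99), (-0.09, 271.96), (0, 275.86), (0.09, 279.0)] [[351.45832944 263.49759374]
 [378.68395022 260.5474276 ]] [[349.77087632 277.00864288]
 [375.86150883 274.06878181]]
post top [[285.29081372 239.19985128]] [[328.02701643 233.37328559]]
blocks top pred [[347.569224   233.61268206]
 [242.49926043 238.06699669]] scale [[316.70953887  86.90225568]
 [254.18513772  89.54237304]]
plate corners side [[266.86009518 308.61765656]
 [412.35829296 291.52390807]
 [262.53674642 190.3519245 ]]
[[176 162 252 251 252 252 252 252 145 173 172 172 173]
 [173 142 252 252 252 252 253 252 159 172 172 171 173]
 [173 134 137  73  72  55  44  44 193 175 173 174 173]
 [176 176  59  43  43  44  44  44 177 175 174 173 173]
 [179 179  73  44  43  43  45  44 161 173 176 176 172]
 [179 178  75  44  42  42  45  51 105 174 174 176 175]
 [177 175  69  82  72  62  57  47  42 146 175 174 175]
 [175 142  65  33  34  32  33  35  29 104 173 175 176]
 [178 120  71  33  33  33  34  32  28 104 172 173 174]
 [178 134  69  32  33  33  33  33  30 110 173 174 174]
 [178 131  90  32  33  33  32  33  28 112 175 176 176]
 [180 119 112  31  34  35  32  33  29 115 175 175 175]
 [176 144 112  54  70  67  85 110 113 115 137 176 176]
 [177 141 112 113 113 118 115 114 115 115 106 175 175]
 [177 176 118 121 121 122 114 100  92  89 115 175 175]]
```

```bash
python3 -m crank '[{"linear":[0,0,0],"angular":[0,0,0.063]},{"linear":[0,0,0],"angular":[0,0,0.063]},{"linear":[0.62,-0.98,0],"angular":[0,0,0]},{"linear":[0.62,-0.98,0],"angular":[0,0,0]},{"linear":[0.62,-0.98,0],"angular":[0,0,0]},{"linear":[0.62,-0.98,0],"angular":[0,0,0]},{"linear":[0.62,-0.98,0],"angular":[0,0,0]},{"linear":[0.62,-0.98,0],"angular":[0,0,0]}]' 1 40
python3 -m crank '[{"linear":[0.62,-0.98,0],"angular":[0,0,0]},{"linear":[0.62,-0.98,0],"angular":[0,0,0]},{"linear":[0.62,-0.98,0],"angular":[0,0,0]},{"linear":[0.62,-0.98,0],"angular":[0,0,0]},{"linear":[0.62,-0.98,0],"angular":[0,0,0]},{"linear":[0.62,-0.98,0],"angular":[0,0,0]},{"linear":[0.62,-0.98,0],"angular":[0,0,0]},{"linear":[0.62,-0.98,0],"angular":[0,0,0]}]'
```

```text
time_s: 1.1
eef_pos: [0.2937, -0.4102, 0.2308]
eef_rot: [[0.998, 0.062, -0.0], [0.062, -0.998, 0.001], [-0.0, -0.001, -1.0]]
contact_force: [0.1, -0.8, 0.4]
opening: 0.997
grip_force: 0.0
time_s: 2.1
eef_pos: [0.4276, -0.1664, 0.231]
eef_rot: [[0.998, 0.062, -0.0], [0.062, -0.998, 0.0], [-0.0, -0.0, -1.0]]
contact_force: [-0.0, -1.1, -0.3]
opening: 1.006
grip_force: 0.0
```

```bash
python3 -m crank '[{"linear":[0.63,-0.98,0.5],"angular":[0,0,0]},{"linear":[0.63,-0.98,0.5],"angular":[0,0,0]},{"linear":[0.63,-0.98,0.5],"angular":[0,0,0]},{"linear":[0.63,-0.98,0.5],"angular":[0,0,0]},{"linear":[0.63,-0.98,0.5],"angular":[0,0,0]},{"linear":[0,0,0],"angular":[0,0,0]}]'
python3 - <<'E'
from h import *
s=robot.read_camera("side");t=robot.read_camera("top");print(trayrow(s))
cv2.imwrite("pics/c3.png",np.hstack([cv2.resize(s[130:310,255:415],None,fx=2.5,fy=2.5),cv2.resize(t[95:275,210:370],None,fx=2.5,fy=2.5)]))
E
```

```text
time_s: 2.85
eef_pos: [0.5119, -0.0131, 0.1545]
eef_rot: [[0.998, 0.065, -0.003], [0.065, -0.998, 0.001], [-0.003, -0.001, -1.0]]
contact_force: [-0.8, 0.5, 0.6]
opening: 0.998
grip_force: 0.0
[-1.0161301e-01  2.6172027e+02  3.3000000e+01]
```

View pics/c3.png

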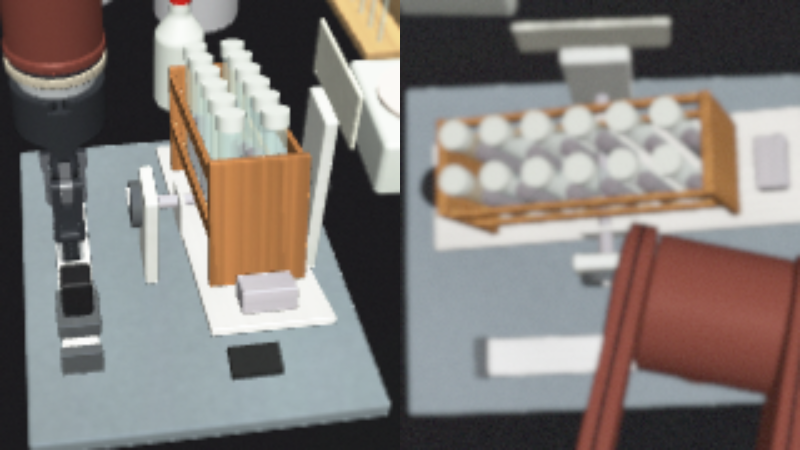

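The side view shows the gripper in line above the post, with the tray edge unobstructed. Its row repeats to 0.01 px. The top view still shows the rack.

```bash
python3 -m crank '[{"linear":[0.05,0,0.96],"angular":[0,0,0]},{"linear":[0,0,0.96],"angular":[0,0,0]},{"linear":[0,0,0.96],"angular":[0,0,0]},{"linear":[0,0,0],"angular":[0,0,0]}]' 
python3 -m crank '[{"linear":[0,0,0],"angular":[0,0,0]},{"linear":[0,0,0],"angular":[0,0,0]},{"linear":[0,0,0],"angular":[0,0,0]},{"linear":[0,0,0],"angular":[0,0,0]},{"linear":[0,0,0],"angular":[0,0,0]}]' 0 40
python3 - <<'E'
from h import *
s=robot.sense();p=s["eef_pos"];print(s["time_s"],p,(p-O)@ux,(p-O)@uy,s["joint_positions"])
E
```

```text
time_s: 3.45
eef_pos: [0.512, -0.0157, 0.0683]
eef_rot: [[0.998, 0.06, -0.004], [0.06, -0.998, 0.001], [-0.004, -0.001, -1.0]]
contact_force: [0.0, 0.2, -0.4]
opening: 0.999
grip_force: 0.0
time_s: 4.08
eef_pos: [0.515, -0.0145, 0.0713]
eef_rot: [[0.998, 0.062, 0.002], [0.062, -0.998, 0.0], [0.002, -0.0, -1.0]]
contact_force: [-0.3, 3.1, 6.0]
opening: 0.342
grip_force: 40.3
4.075 [ 0.51495101 -0.01451632  0.07128811] -0.16402322042728792 -0.07885255079500011 [-1.81880714e-01  1.37651406e-01  1.94427842e+00  9.18497526e-04
  1.05805272e+00  1.32688223e+00]
```

```bash
cat > look.py <<'E'
import sys,json,os
from h import *
from scipy.optimize import brentq, least_squares
from scipy.integrate import solve_ivp
OFF=261.715-predrow(-.26); Y0=-.07885
def tilt(im):
    a,b,n=trayrow(im); b-=OFF
    return (brentq(lambda t:predrow(t)-b,-.5,.4),n)
s=robot.sense(); sl=float((s["eef_pos"]-O)@uy-Y0); th,n=tilt(robot.read_camera("side"))
L=json.load(open("log.json")) if os.path.exists("log.json") else []
L.append([s["time_s"],sl,float(th)]); json.dump(L,open("log.json","w"))
print("t %.2f slide %.4f tilt %.4f n%d F %s grip %.0f op %.3f x %.4f z %.4f"%(*L[-1],n,np.round(s["contact_force"],1),s["grip_force"],s["opening"],(s["eef_pos"]-O)@ux,s["eef_pos"][2]))
def step(x,u,v,b): 
    th,w=x; return [w,(1.5*u+.225*v-b-.045*w+.06*th)/.017]
def sim(x,b,t,u,dt=.01):
    "march through knots t,u (linear slide), return states at knots"
    out=[x]
    for i in range(len(t)-1):
        h=t[i+1]-t[i]; m=max(1,int(h/dt+.5)); v=(u[i+1]-u[i])/h if h>0 else 0
        for k in range(m):
            a=step(x,u[i]+v*h*(k+.5)/m,v,b); w=x[1]+a[1]*h/m; x=[x[0]+w*h/m,w]
        out.append(x)
    return np.array(out)
if len(sys.argv)>1:   # window start time; target tilt; horizon
    A=np.array([r for r in L if r[0]>=float(sys.argv[1])])[-9:]; t,u,y=A.T
    b0=float(sys.argv[4]) if len(sys.argv)>4 else .135; sb=float(sys.argv[5]) if len(sys.argv)>5 else .02
    f=lambda p:np.r_[(sim([p[0],p[1]],p[2],t,u)[:,0]-y)/.003,(p[2]-b0)/sb,p[1]/.3]
    r=least_squares(f,[y[0],0,b0]); p=r.x; X=sim([p[0],p[1]],p[2],t,u)
    print("b %.4f th %.4f w %.4f  res %s"%(p[2],*X[-1],np.round(X[:,0]-y,3)))
    tg=float(sys.argv[2]); T1=float(sys.argv[3])
    # slide change made over T1 s such that after it the unstable mode is settling on tg
    def z(d):
        x=sim(list(X[-1]),p[2],[0,T1],[u[-1],u[-1]+d])[-1]
        # unstable mode about equilibrium at final slide should reach target within ~1 s: hold then
        x=sim(x,p[2],[0,1.0],[u[-1]+d]*2)[-1]; return x[0]-tg
    d=brentq(z,-.1,.1); e=(p[2]-.06*tg)/1.5
    print("balance slide %.4f ; shift for target in 1s after: d %.4f (y units total %.2f) ; to balance %.2f"%(e,d,-d/.03,-(e-u[-1])/.03))
    for dd in (0,d): print("pred d=%.3f"%dd, np.round(sim(list(X[-1]),p[2],[0,T1,T1+.25,T1+.5,T1+1],[u[-1]]+[u[-1]+dd]*4),3).tolist())
E
python3 look.py
python3 -m crank '[{"linear":[0,-0.36,-0.1],"angular":[0,0,0]},{"linear":[0,-0.36,0],"angular":[0,0,0]},{"linear":[0,-0.36,0],"angular":[0,0,0]},{"linear":[0,-0.36,0],"angular":[0,0,0]},{"linear":[0,-0.36,0],"angular":[0,0,0]},{"linear":[0,-0.36,0],"angular":[0,0,0]},{"linear":[0,0,0],"angular":[0,0,0]}]'
python3 look.py
```

```text
t 4.08 slide -0.0000 tilt -0.2599 n33 F [-0.3  3.1  6. ] grip 40 op 0.342 x -0.1640 z 0.0713
time_s: 5.0
eef_pos: [0.5111, 0.0507, 0.0715]
eef_rot: [[0.998, 0.062, 0.003], [0.062, -0.998, 0.001], [0.003, -0.0, -1.0]]
contact_force: [11.6, 2.3, -18.5]
opening: 0.342
grip_force: 44.2
t 5.00 slide 0.0653 tilt -0.2600 n33 F [ 11.6   2.3 -18.5] grip 44 op 0.342 x -0.1639 z 0.0715
```

```bash
python3 -m crank '[{"linear":[0.04,-0.15,0.07],"angular":[0,0,0]},{"linear":[0,-0.15,0],"angular":[0,0,0]},{"linear":[0,0,0],"angular":[0,0,0]}]'
python3 look.py
```

```text
time_s: 5.42
eef_pos: [0.5108, 0.059, 0.0713]
eef_rot: [[0.998, 0.062, 0.0], [0.062, -0.998, -0.0], [0.0, 0.0, -1.0]]
contact_force: [-2.7, -0.3, 3.6]
opening: 0.344
grip_force: 47.3
t 5.42 slide 0.0737 tilt -0.2599 n33 F [-2.7 -0.3  3.6] grip 47 op 0.344 x -0.1636 z 0.0713
```

```bash
python3 -m crank '[{"linear":[0,-0.1,0],"angular":[0,0,0]},{"linear":[0,-0.1,0],"angular":[0,0,0]},{"linear":[0,0,0],"angular":[0,0,0]}]' | grep force
python3 look.py
python3 -m crank '[{"linear":[0,-0.1,0],"angular":[0,0,0]},{"linear":[0,-0.1,0],"angular":[0,0,0]},{"linear":[0,0,0],"angular":[0,0,0]}]' | grep force
python3 look.py
```

```text
contact_force: [-3.6, -2.3, 6.1]
grip_force: 47.5
t 5.85 slide 0.0794 tilt -0.2600 n33 F [-3.6 -2.3  6.1] grip 47 op 0.342 x -0.1636 z 0.0713
contact_force: [-2.9, -2.4, 5.8]
grip_force: 47.5
t 6.28 slide 0.0854 tilt -0.2600 n33 F [-2.9 -2.4  5.8] grip 47 op 0.347 x -0.1635 z 0.0713
```

```bash
python3 -m crank '[{"linear":[0,-0.1,0],"angular":[0,0,0]},{"linear":[0,-0.1,0],"angular":[0,0,0]},{"linear":[0,0,0],"angular":[0,0,0]}]' | grep force
python3 look.py
```

```text
contact_force: [-2.9, -2.2, 4.9]
grip_force: 47.5
t 6.70 slide 0.0914 tilt -0.2599 n33 F [-2.9 -2.2  4.9] grip 47 op 0.343 x -0.1636 z 0.0713
```

```bash
python3 -m crank '[{"linear":[0,-0.08,0],"angular":[0,0,0]},{"linear":[0,-0.08,0],"angular":[0,0,0]},{"linear":[0,0,0],"angular":[0,0,0]}]' | grep force
python3 look.py
```

```text
contact_force: [-3.0, -1.9, 5.5]
grip_force: 47.4
t 7.12 slide 0.0961 tilt -0.2464 n33 F [-3.  -1.9  5.5] grip 47 op 0.340 x -0.1635 z 0.0713
```

```bash
python3 -m crank '[{"linear":[0,0,0],"angular":[0,0,0]},{"linear":[0,0,0],"angular":[0,0,0]}]' | grep -v rot
python3 look.py 7.1 0 0.5 .126 .004
```

```text
time_s: 7.42
eef_pos: [0.5095, 0.0815, 0.0713]
contact_force: [-4.0, -1.9, 5.6]
opening: 0.345
grip_force: 47.5
t 7.42 slide 0.0961 tilt -0.2230 n33 F [-4.  -1.9  5.6] grip 47 op 0.345 x -0.1635 z 0.0713
b 0.1259 th -0.2231 w 0.0851  res [ 0. -0.]
balance slide 0.0839 ; shift for target in 1s after: d -0.0011 (y units total 0.04) ; to balance 0.41
pred d=0.000 [[-0.223, 0.085], [-0.17, 0.133], [-0.132, 0.169], [-0.084, 0.216], [0.056, 0.352]]
pred d=-0.001 [[-0.223, 0.085], [-0.175, 0.107], [-0.145, 0.132], [-0.108, 0.167], [-0.0, 0.271]]
```

```bash
python3 -m crank '[{"linear":[0,0.015,0],"angular":[0,0,0]},{"linear":[0,0.015,0],"angular":[0,0,0]},{"linear":[0,0.015,0],"angular":[0,0,0]},{"linear":[0,0.015,0],"angular":[0,0,0]}]' | grep -v rot
python3 look.py 7.1 0 0.5 .126 .004
```

```text
time_s: 7.98
eef_pos: [0.5095, 0.0805, 0.0712]
contact_force: [-2.2, 1.9, 5.2]
opening: 0.341
grip_force: 47.4
t 7.97 slide 0.0951 tilt -0.1779 n33 F [-2.2  1.9  5.2] grip 47 op 0.341 x -0.1636 z 0.0712
b 0.1268 th -0.1778 w 0.0907  res [ 0. -0.  0.]
balance slide 0.0846 ; shift for target in 1s after: d -0.0022 (y units total 0.07) ; to balance 0.35
pred d=0.000 [[-0.178, 0.091], [-0.121, 0.14], [-0.081, 0.178], [-0.031, 0.227], [0.117, 0.371]]
pred d=-0.002 [[-0.178, 0.091], [-0.133, 0.086], [-0.11, 0.102], [-0.081, 0.126], [-0.0, 0.204]]
```

```bash
python3 -m crank '[{"linear":[0,0.01,0],"angular":[0,0,0]},{"linear":[0,0.01,0],"angular":[0,0,0]},{"linear":[0,0.02,0],"angular":[0,0,0]},{"linear":[0,0.02,0],"angular":[0,0,0]}]' | grep -v rot
python3 look.py 7.1 0 0.5 .126 .004
```

```text
time_s: 8.52
eef_pos: [0.5097, 0.0787, 0.0713]
contact_force: [-3.0, 1.5, 5.5]
opening: 0.339
grip_force: 47.4
t 8.53 slide 0.0934 tilt -0.1292 n33 F [-3.   1.5  5.5] grip 47 op 0.339 x -0.1635 z 0.0713
b 0.1271 th -0.1289 w 0.0942  res [-0.     0.    -0.001  0.   ]
balance slide 0.0847 ; shift for target in 1s after: d -0.0032 (y units total 0.11) ; to balance 0.29
pred d=0.000 [[-0.129, 0.094], [-0.071, 0.143], [-0.03, 0.181], [0.021, 0.231], [0.171, 0.376]]
pred d=-0.003 [[-0.129, 0.094], [-0.088, 0.064], [-0.072, 0.069], [-0.053, 0.083], [-0.0, 0.132]]
```

```bash
python3 -m crank '[{"linear":[0,0.015,0],"angular":[0,0,0]},{"linear":[0,0.015,0],"angular":[0,0,0]},{"linear":[0,0.02,0],"angular":[0,0,0]},{"linear":[0,0.02,0],"angular":[0,0,0]}]' | grep -v rot
python3 look.py 7.1 0 0.5 .126 .004
```

```text
time_s: 9.07
eef_pos: [0.5098, 0.0766, 0.0713]
contact_force: [-3.2, 1.3, 4.6]
opening: 0.342
grip_force: 47.4
t 9.07 slide 0.0913 tilt -0.0946 n33 F [-3.2  1.3  4.6] grip 47 op 0.342 x -0.1635 z 0.0713
b 0.1277 th -0.0924 w 0.0703  res [-0.001  0.003  0.    -0.005  0.002]
balance slide 0.0851 ; shift for target in 1s after: d -0.0023 (y units total 0.08) ; to balance 0.20
pred d=0.000 [[-0.092, 0.07], [-0.051, 0.101], [-0.022, 0.128], [0.014, 0.163], [0.12, 0.266]]
pred d=-0.002 [[-0.092, 0.07], [-0.063, 0.046], [-0.051, 0.049], [-0.038, 0.059], [-0.0, 0.094]]
```

```bash
python3 -m crank '[{"linear":[0,0.01,0],"angular":[0,0,0]},{"linear":[0,0.015,0],"angular":[0,0,0]},{"linear":[0,0.015,0],"angular":[0,0,0]},{"linear":[0,0.015,0],"angular":[0,0,0]}]' | grep -v rot
python3 look.py 7.1 0 0.5 .126 .004
```

```text
time_s: 9.62
eef_pos: [0.5099, 0.075, 0.0713]
contact_force: [-3.5, 1.6, 5.5]
opening: 0.342
grip_force: 47.4
t 9.62 slide 0.0897 tilt -0.0780 n33 F [-3.5  1.6  5.5] grip 47 op 0.342 x -0.1636 z 0.0713
b 0.1282 th -0.0741 w 0.0387  res [-0.002  0.006  0.003 -0.006 -0.005  0.004]
balance slide 0.0855 ; shift for target in 1s after: d -0.0007 (y units total 0.02) ; to balance 0.14
pred d=0.000 [[-0.074, 0.039], [-0.052, 0.052], [-0.037, 0.066], [-0.019, 0.084], [0.036, 0.136]]
pred d=-0.001 [[-0.074, 0.039], [-0.056, 0.036], [-0.046, 0.043], [-0.034, 0.053], [0.0, 0.085]]
```

```bash
sed -i 's/th,n=tilt(robot.read_camera("side"))/im=robot.read_camera("side"); cv2.imwrite("last.png",im); th,n=tilt(im)/' look.py
python3 -m crank '[{"linear":[0,0,0],"angular":[0,0,0]},{"linear":[0,0,0],"angular":[0,0,0]},{"linear":[0,0,0],"angular":[0,0,0]}]' | grep -v rot
python3 look.py 8 0 0.5 .128 .004
python3 - <<'E'
from h import *
s=cv2.imread("last.png"); cv2.imwrite("pics/c4.png",cv2.resize(s[130:310,255:415],None,fx=3,fy=3,interpolation=2))
print(trayrow(s)); print(s[262:285,[348,360,372]].min(2).T)
E
```

```text
time_s: 10.05
eef_pos: [0.5099, 0.0749, 0.0713]
contact_force: [-2.7, 0.7, 4.9]
opening: 0.347
grip_force: 47.4
t 10.05 slide 0.0896 tilt -0.0757 n33 F [-2.7  0.7  4.9] grip 47 op 0.347 x -0.1635 z 0.0713
b 0.1296 th -0.0753 w 0.0066  res [-0.     0.    -0.001  0.   ]
balance slide 0.0864 ; shift for target in 1s after: d 0.0011 (y units total -0.04) ; to balance 0.11
pred d=0.000 [[-0.075, 0.007], [-0.072, 0.008], [-0.07, 0.01], [-0.067, 0.012], [-0.059, 0.02]]
pred d=0.001 [[-0.075, 0.007], [-0.066, 0.035], [-0.055, 0.048], [-0.041, 0.063], [-0.0, 0.104]]
[-8.82468811e-02  2.71771586e+02  3.30000000e+01]
[[251 251 251 251 250 250 250 250 250 249 250 220  45  51  53  52  50  44
   33  61 138 159 157]
 [177 178 182 228 250 250 250 250 250 236 217  51  52  50  52  51  49  45
   93 161 160 160 161]
 [212 230 250 250 250 250 250 252 225 209 160 161 162 164 163 162 162 162
  161 162 163 162 164]]
```

View pics/c4.png

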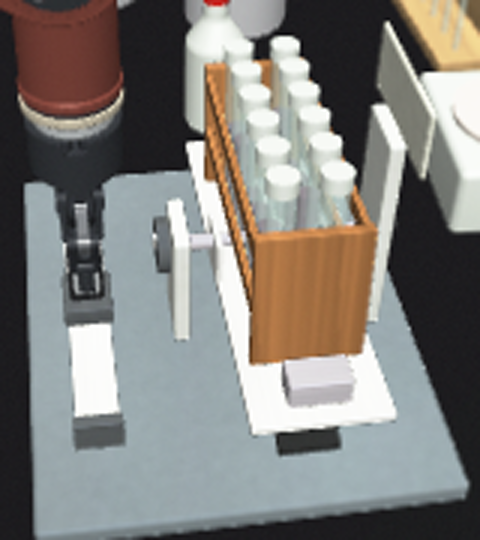

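```bash
sed -i 's/^T=200./T=185./' h.py; sed -i 's/^OFF=.*/OFF=trayrow(cv2.imread("pics\/side0.png"))[1]-predrow(-.26); Y0=-.07885/' look.py
python3 -m crank '[{"linear":[0,-0.035,0],"angular":[0,0,0]},{"linear":[0,-0.03,0],"angular":[0,0,0]},{"linear":[0,0,0],"angular":[0,0,0]}]' | grep -v rot
python3 look.py 8 0 0.5 .128 .004
python3 - <<'E'
from h import *
t=robot.read_camera("top"); cv2.imwrite("top1.png",t)
g=cv2.cvtColor(t,6)
for n,im in(("0",cv2.imread("pics/top0.png")),("1",t)):
    c=cv2.resize(im[120:200,215:345],None,fx=4,fy=4,interpolation=2)
    h=cv2.HoughCircles(cv2.medianBlur(cv2.cvtColor(c,6),5),3,1,45,param1=100,param2=14,minRadius=22,maxRadius=34)
    print(n,sorted((np.round(h[0,:,:2]/4+[215,120],1)).tolist()) if h is not None else 0)
E
```

```text
time_s: 10.48
eef_pos: [0.5098, 0.076, 0.0713]
contact_force: [-2.7, -1.1, 4.3]
opening: 0.343
grip_force: 47.5
t 10.47 slide 0.0907 tilt -0.0742 n32 F [-2.7 -1.1  4.3] grip 47 op 0.343 x -0.1635 z 0.0713
b 0.1298 th -0.0730 w 0.0232  res [-0.     0.002 -0.001 -0.002  0.001]
balance slide 0.0866 ; shift for target in 1s after: d -0.0004 (y units total 0.01) ; to balance 0.14
pred d=0.000 [[-0.073, 0.023], [-0.056, 0.044], [-0.044, 0.057], [-0.027, 0.073], [0.02, 0.119]]
pred d=-0.000 [[-0.073, 0.023], [-0.058, 0.035], [-0.048, 0.044], [-0.036, 0.056], [0.0, 0.09]]
0 [[231.4, 166.9], [247.9, 165.4], [280.9, 142.9], [297.9, 140.9], [336.9, 184.6]]
1 [[223.6, 166.9], [239.9, 164.1], [240.1, 145.6], [258.1, 144.9], [275.4, 143.1], [275.6, 162.1], [293.1, 162.1], [293.6, 142.9], [311.4, 142.1], [312.9, 161.1], [330.6, 159.6]]
```

```bash
python3 -m crank '[{"linear":[0,0,0],"angular":[0,0,0]},{"linear":[0,0,0],"angular":[0,0,0]}]' | grep -v rot
python3 look.py 8 0 0.5 .129 .004
cat > cap.py <<'E'
from h import *
from scipy.optimize import least_squares
def cap(x,y,th): c,s=np.cos(th),np.sin(th); return proj("top",W([x,c*y-s*.132,.11+s*y+c*.132]))[0]
A=np.array([[280.9,142.9],[297.9,140.9]]) # caps 4,5 of +x row at -0.26
C=[least_squares(lambda p:cap(*p,-.26)-a,[0.03,0.]).x for a in A]
def caps(th): return [cap(*c,th) for c in C]
def find(im):
    c=cv2.resize(im[120:200,215:345],None,fx=4,fy=4,interpolation=2)
    h=cv2.HoughCircles(cv2.medianBlur(cv2.cvtColor(c,6),5),3,1,45,param1=100,param2=14,minRadius=22,maxRadius=34)[0,:,:2]/4+[215,120]
    return h[h[:,1]<153]
def captilt(im,guess):
    H=find(im); out=[]
    for c in C:
        p=cap(*c,guess); h=H[np.argmin(abs(H[:,0]-p[0]))]
        out.append(least_squares(lambda t:cap(*c,t[0])[0]-h[0],[guess]).x[0])
    return np.round(out,3)
if __name__=="__main__":
    print(C,captilt(cv2.imread("top1.png"),-.07))
E
python3 cap.py
```

```text
time_s: 10.82
eef_pos: [0.5099, 0.076, 0.0713]
contact_force: [-2.5, -2.4, 5.3]
opening: 0.342
grip_force: 47.5
t 10.82 slide 0.0907 tilt -0.0633 n33 F [-2.5 -2.4  5.3] grip 47 op 0.342 x -0.1635 z 0.0713
b 0.1299 th -0.0630 w 0.0367  res [-0.     0.002 -0.001 -0.002  0.001  0.   ]
balance slide 0.0866 ; shift for target in 1s after: d -0.0013 (y units total 0.04) ; to balance 0.14
pred d=0.000 [[-0.063, 0.037], [-0.039, 0.062], [-0.021, 0.079], [0.001, 0.101], [0.067, 0.165]]
pred d=-0.001 [[-0.063, 0.037], [-0.045, 0.031], [-0.037, 0.035], [-0.028, 0.043], [0.0, 0.069]]
[array([ 0.02177256, -0.0196754 ]), array([ 0.02203119, -0.05708936])] [-0.059 -0.058]
```

```bash
python3 -m crank '[{"linear":[0,0,0],"angular":[0,0,0]},{"linear":[0,0.02,0],"angular":[0,0,0]},{"linear":[0,0.02,0],"angular":[0,0,0]},{"linear":[0,0.02,0],"angular":[0,0,0]}]' | grep -v rot
python3 look.py 8 0 0.5 .129 .004
```

```text
time_s: 11.38
eef_pos: [0.5099, 0.0751, 0.0713]
contact_force: [-2.5, 1.0, 5.3]
opening: 0.344
grip_force: 47.4
t 11.38 slide 0.0898 tilt -0.0407 n33 F [-2.5  1.   5.3] grip 47 op 0.344 x -0.1636 z 0.0713
b 0.1299 th -0.0408 w 0.0422  res [-0.     0.002 -0.001 -0.002  0.001  0.    -0.   ]
balance slide 0.0866 ; shift for target in 1s after: d -0.0018 (y units total 0.06) ; to balance 0.11
pred d=0.000 [[-0.041, 0.042], [-0.015, 0.064], [0.003, 0.081], [0.027, 0.104], [0.094, 0.169]]
pred d=-0.002 [[-0.041, 0.042], [-0.024, 0.021], [-0.019, 0.02], [-0.014, 0.023], [0.0, 0.035]]
```

```bash
python3 -m crank '[{"linear":[0,0.02,0],"angular":[0,0,0]},{"linear":[0,0.02,0],"angular":[0,0,0]},{"linear":[0,0.015,0],"angular":[0,0,0]},{"linear":[0,0.015,0],"angular":[0,0,0]}]' | grep -v rot
python3 look.py 8.5 0 0.5 .129 .004
```

```text
time_s: 11.92
eef_pos: [0.51, 0.073, 0.0713]
contact_force: [-2.1, 1.6, 5.1]
opening: 0.348
grip_force: 47.4
t 11.93 slide 0.0877 tilt -0.0269 n32 F [-2.1  1.6  5.1] grip 47 op 0.348 x -0.1635 z 0.0713
b 0.1299 th -0.0263 w 0.0114  res [-0.     0.002 -0.001 -0.002  0.001  0.    -0.001  0.001]
balance slide 0.0866 ; shift for target in 1s after: d 0.0002 (y units total -0.01) ; to balance 0.04
pred d=0.000 [[-0.026, 0.011], [-0.022, 0.007], [-0.021, 0.007], [-0.019, 0.009], [-0.013, 0.014]]
pred d=0.000 [[-0.026, 0.011], [-0.021, 0.013], [-0.017, 0.016], [-0.013, 0.02], [0.0, 0.033]]
```

```bash
python3 -m crank '[{"linear":[0,0,0],"angular":[0,0,0]},{"linear":[0,0,0],"angular":[0,0,0]},{"linear":[0,0,0],"angular":[0,0,0]},{"linear":[0,0,0],"angular":[0,0,0]},{"linear":[0,0,0],"angular":[0,0,0]},{"linear":[0,0,0],"angular":[0,0,0]}]' | grep -v rot
python3 look.py 9.5 0 0.5 .129 .004
```

```text
time_s: 12.72
eef_pos: [0.51, 0.073, 0.0713]
contact_force: [-3.3, 1.1, 6.1]
opening: 0.342
grip_force: 47.4
t 12.72 slide 0.0877 tilt -0.0288 n33 F [-3.3  1.1  6.1] grip 47 op 0.342 x -0.1635 z 0.0713
b 0.1300 th -0.0280 w -0.0027  res [-0.    -0.     0.002  0.001 -0.001 -0.002  0.001]
balance slide 0.0867 ; shift for target in 1s after: d 0.0007 (y units total -0.02) ; to balance 0.03
pred d=0.000 [[-0.028, -0.003], [-0.03, -0.005], [-0.031, -0.007], [-0.033, -0.008], [-0.039, -0.014]]
pred d=0.001 [[-0.028, -0.003], [-0.026, 0.013], [-0.022, 0.019], [-0.016, 0.025], [-0.0, 0.042]]
```

```bash
python3 -m crank '[{"linear":[0,-0.02,0],"angular":[0,0,0]},{"linear":[0,-0.025,0],"angular":[0,0,0]},{"linear":[0,0,0],"angular":[0,0,0]},{"linear":[0,0,0],"angular":[0,0,0]},{"linear":[0,0,0],"angular":[0,0,0]}]' | grep -v rot
python3 look.py 9.5 0 0.5 .129 .004
```

```text
time_s: 13.4
eef_pos: [0.51, 0.0735, 0.0713]
contact_force: [-3.0, -3.1, 4.9]
opening: 0.344
grip_force: 47.5
t 13.40 slide 0.0882 tilt -0.0328 n33 F [-3.  -3.1  4.9] grip 47 op 0.344 x -0.1635 z 0.0713
b 0.1301 th -0.0317 w 0.0024  res [-0.     0.     0.002  0.001 -0.001 -0.002 -0.001  0.001]
balance slide 0.0867 ; shift for target in 1s after: d 0.0003 (y units total -0.01) ; to balance 0.05
pred d=0.000 [[-0.032, 0.002], [-0.029, 0.006], [-0.028, 0.008], [-0.025, 0.011], [-0.018, 0.017]]
pred d=0.000 [[-0.032, 0.002], [-0.028, 0.015], [-0.023, 0.02], [-0.017, 0.027], [0.0, 0.044]]
```

```bash
python3 -m crank '[{"linear":[0,-0.03,0],"angular":[0,0,0]},{"linear":[0,0,0],"angular":[0,0,0]},{"linear":[0,0,0],"angular":[0,0,0]},{"linear":[0,0,0],"angular":[0,0,0]}]' | grep -v rot
python3 look.py 9.5 0 0.5 .129 .004
```

```text
time_s: 13.95
eef_pos: [0.5099, 0.0743, 0.0713]
contact_force: [-2.2, -3.2, 6.1]
opening: 0.347
grip_force: 47.5
t 13.95 slide 0.0890 tilt -0.0268 n32 F [-2.2 -3.2  6.1] grip 47 op 0.347 x -0.1636 z 0.0713
b 0.1301 th -0.0262 w 0.0251  res [-0.     0.     0.003  0.001 -0.001 -0.002 -0.002  0.     0.001]
balance slide 0.0867 ; shift for target in 1s after: d -0.0013 (y units total 0.04) ; to balance 0.07
pred d=0.000 [[-0.026, 0.025], [-0.009, 0.046], [0.005, 0.059], [0.021, 0.075], [0.07, 0.123]]
pred d=-0.001 [[-0.026, 0.025], [-0.016, 0.013], [-0.012, 0.013], [-0.009, 0.015], [-0.0, 0.023]]
```

Decrease by about 2 mm, allowing for backlash.

```bash
python3 -m crank '[{"linear":[0,0.02,0],"angular":[0,0,0]},{"linear":[0,0.02,0],"angular":[0,0,0]},{"linear":[0,0.025,0],"angular":[0,0,0]},{"linear":[0,0.02,0],"angular":[0,0,0]}]' | grep -v rot
python3 look.py 10.5 0 0.5 .129 .004
```

```text
time_s: 14.5
eef_pos: [0.51, 0.0728, 0.0713]
contact_force: [-2.7, 1.8, 5.4]
opening: 0.346
grip_force: 47.4
t 14.50 slide 0.0874 tilt -0.0147 n33 F [-2.7  1.8  5.4] grip 47 op 0.346 x -0.1636 z 0.0713
b 0.1302 th -0.0157 w 0.0065  res [ 0.    -0.    -0.001 -0.     0.001  0.001 -0.001]
balance slide 0.0868 ; shift for target in 1s after: d 0.0002 (y units total -0.01) ; to balance 0.02
pred d=0.000 [[-0.016, 0.006], [-0.014, 0.003], [-0.013, 0.002], [-0.013, 0.003], [-0.011, 0.004]]
pred d=0.000 [[-0.016, 0.006], [-0.013, 0.008], [-0.011, 0.01], [-0.008, 0.012], [0.0, 0.02]]
```

Nearly perfect equilibrium, so I'll hold.

```bash
python3 -m crank '[{"linear":[0,0,0],"angular":[0,0,0]},{"linear":[0,0,0],"angular":[0,0,0]},{"linear":[0,0,0],"angular":[0,0,0]},{"linear":[0,0,0],"angular":[0,0,0]},{"linear":[0,0,0],"angular":[0,0,0]},{"linear":[0,0,0],"angular":[0,0,0]},{"linear":[0,0,0],"angular":[0,0,0]},{"linear":[0,0,0],"angular":[0,0,0]}]' | grep time
python3 look.py 10.5 0 0.5 .129 .004
python3 - <<'E'
from h import *
from cap import captilt
t=robot.read_camera("top"); print(captilt(t,-.01))
E
```

```text
time_s: 15.55
t 15.55 slide 0.0873 tilt -0.0149 n33 F [-3.   1.8  6.1] grip 47 op 0.343 x -0.1636 z 0.0713
b 0.1302 th -0.0148 w -0.0011  res [ 0.    -0.    -0.001 -0.     0.001  0.001 -0.001  0.   ]
balance slide 0.0868 ; shift for target in 1s after: d 0.0004 (y units total -0.01) ; to balance 0.02
pred d=0.000 [[-0.015, -0.001], [-0.016, -0.002], [-0.016, -0.003], [-0.017, -0.004], [-0.019, -0.006]]
pred d=0.000 [[-0.015, -0.001], [-0.014, 0.007], [-0.012, 0.01], [-0.009, 0.013], [0.0, 0.022]]
[-0.003 -0.003]
```

Both cameras agree on level to about 0.01 rad, so I'll keep holding.

```bash
python3 -m crank '[{"linear":[0,0,0],"angular":[0,0,0]},{"linear":[0,0,0],"angular":[0,0,0]},{"linear":[0,0,0],"angular":[0,0,0]},{"linear":[0,0,0],"angular":[0,0,0]},{"linear":[0,0,0],"angular":[0,0,0]},{"linear":[0,0,0],"angular":[0,0,0]},{"linear":[0,0,0],"angular":[0,0,0]},{"linear":[0,0,0],"angular":[0,0,0]}]' | grep time
python3 look.py 11 0 0.5 .129 .004
```

```text
time_s: 16.65
t 16.65 slide 0.0873 tilt -0.0219 n33 F [-3.  -0.1  6. ] grip 47 op 0.344 x -0.1636 z 0.0713
b 0.1302 th -0.0215 w -0.0086  res [ 0.    -0.    -0.     0.001  0.001 -0.001 -0.001  0.   ]
balance slide 0.0868 ; shift for target in 1s after: d 0.0010 (y units total -0.03) ; to balance 0.02
pred d=0.000 [[-0.022, -0.009], [-0.027, -0.014], [-0.031, -0.018], [-0.036, -0.023], [-0.051, -0.037]]
pred d=0.001 [[-0.022, -0.009], [-0.022, 0.01], [-0.019, 0.016], [-0.014, 0.021], [-0.0, 0.036]]
```

```bash
python3 -m crank '[{"linear":[0,0,0],"angular":[0,0,0]},{"linear":[0,0,0],"angular":[0,0,0]},{"linear":[0,0,0],"angular":[0,0,0]},{"linear":[0,0,0],"angular":[0,0,0]}]' | grep time
python3 look.py 11 0 0.5 .129 .004
```

```text
time_s: 17.2
t 17.20 slide 0.0873 tilt -0.0314 n32 F [-2.5  0.1  5.1] grip 47 op 0.341 x -0.1635 z 0.0713
b 0.1302 th -0.0305 w -0.0175  res [ 0.    -0.     0.     0.001  0.001 -0.001 -0.001 -0.001  0.001]
balance slide 0.0868 ; shift for target in 1s after: d 0.0017 (y units total -0.06) ; to balance 0.02
pred d=0.000 [[-0.031, -0.017], [-0.042, -0.028], [-0.05, -0.036], [-0.06, -0.046], [-0.09, -0.076]]
pred d=0.002 [[-0.031, -0.017], [-0.033, 0.013], [-0.028, 0.023], [-0.021, 0.032], [0.0, 0.054]]
```

```bash
python3 -m crank '[{"linear":[0,-0.04,0],"angular":[0,0,0]},{"linear":[0,-0.03,0],"angular":[0,0,0]},{"linear":[0,0,0],"angular":[0,0,0]},{"linear":[0,0,0],"angular":[0,0,0]},{"linear":[0,0,0],"angular":[0,0,0]}]' | grep time
python3 look.py 12 0 0.5 .129 .004
```

```text
time_s: 17.88
t 17.88 slide 0.0886 tilt -0.0351 n33 F [-3.4 -3.   6.4] grip 47 op 0.344 x -0.1635 z 0.0713
b 0.1302 th -0.0356 w 0.0029  res [-0.     0.001  0.001 -0.002 -0.001 -0.001  0.002 -0.   ]
balance slide 0.0868 ; shift for target in 1s after: d 0.0002 (y units total -0.01) ; to balance 0.06
pred d=0.000 [[-0.036, 0.003], [-0.032, 0.011], [-0.029, 0.014], [-0.025, 0.018], [-0.013, 0.03]]
pred d=0.000 [[-0.036, 0.003], [-0.031, 0.017], [-0.026, 0.023], [-0.019, 0.03], [-0.0, 0.049]]
```

```bash
python3 -m crank '[{"linear":[0,0.03,0],"angular":[0,0,0]},{"linear":[0,0.03,0],"angular":[0,0,0]},{"linear":[0,0.03,0],"angular":[0,0,0]},{"linear":[0,0.03,0],"angular":[0,0,0]}]' | grep time
python3 look.py 12 -0.15 0.5 .129 .004
```

```text
time_s: 18.42
t 18.43 slide 0.0859 tilt -0.0402 n33 F [-2.5  2.6  5.5] grip 47 op 0.341 x -0.1636 z 0.0713
b 0.1302 th -0.0423 w -0.0511  res [-0.     0.001  0.001 -0.002 -0.002 -0.     0.003  0.002 -0.002]
balance slide 0.0928 ; shift for target in 1s after: d 0.0018 (y units total -0.06) ; to balance -0.23
pred d=0.000 [[-0.042, -0.051], [-0.079, -0.097], [-0.107, -0.126], [-0.143, -0.161], [-0.247, -0.263]]
pred d=0.002 [[-0.042, -0.051], [-0.069, -0.052], [-0.084, -0.062], [-0.101, -0.077], [-0.15, -0.123]]
```

```bash
python3 -m crank '[{"linear":[0,0,0],"angular":[0,0,0]},{"linear":[0,-0.02,0],"angular":[0,0,0]},{"linear":[0,-0.02,0],"angular":[0,0,0]},{"linear":[0,-0.02,0],"angular":[0,0,0]}]' | grep time
python3 look.py 14.4 -0.2 0.5 .129 .004
```

```text
time_s: 18.98
t 18.98 slide 0.0866 tilt -0.0788 n33 F [-2.7 -2.8  5.4] grip 48 op 0.346 x -0.1635 z 0.0713
b 0.1301 th -0.0789 w -0.0817  res [ 0.    -0.002 -0.001  0.002  0.002 -0.002 -0.   ]
balance slide 0.0948 ; shift for target in 1s after: d 0.0029 (y units total -0.10) ; to balance -0.27
pred d=0.000 [[-0.079, -0.082], [-0.131, -0.131], [-0.168, -0.167], [-0.216, -0.213], [-0.354, -0.347]]
pred d=0.003 [[-0.079, -0.082], [-0.115, -0.06], [-0.131, -0.066], [-0.149, -0.08], [-0.2, -0.127]]
```

```bash
python3 -m crank '[{"linear":[0,-0.025,0],"angular":[0,0,0]},{"linear":[0,-0.025,0],"angular":[0,0,0]},{"linear":[0,-0.025,0],"angular":[0,0,0]},{"linear":[0,-0.025,0],"angular":[0,0,0]}]' | grep time
python3 look.py 16 -0.22 0.5 .129 .004
```

```text
time_s: 19.52
t 19.52 slide 0.0896 tilt -0.1186 n33 F [-3.4 -3.8  5.2] grip 47 op 0.343 x -0.1636 z 0.0713
b 0.1300 th -0.1181 w -0.0581  res [-0.     0.001  0.001 -0.003  0.     0.001]
balance slide 0.0955 ; shift for target in 1s after: d 0.0012 (y units total -0.04) ; to balance -0.20
pred d=0.000 [[-0.118, -0.058], [-0.151, -0.078], [-0.173, -0.098], [-0.201, -0.125], [-0.281, -0.203]]
pred d=0.001 [[-0.118, -0.058], [-0.145, -0.05], [-0.158, -0.058], [-0.174, -0.071], [-0.22, -0.115]]
```

```bash
python3 -m crank '[{"linear":[0,0,0],"angular":[0,0,0]},{"linear":[0,-0.01,0],"angular":[0,0,0]},{"linear":[0,-0.01,0],"angular":[0,0,0]},{"linear":[0,-0.01,0],"angular":[0,0,0]}]' | grep time
python3 look.py 17 -0.24 0.5 .129 .004
```

```text
time_s: 20.08
t 20.07 slide 0.0905 tilt -0.1417 n33 F [-2.5 -4.2  5.3] grip 47 op 0.337 x -0.1635 z 0.0713
b 0.1299 th -0.1434 w -0.0512  res [ 0.     0.    -0.003  0.001  0.003 -0.002]
balance slide 0.0962 ; shift for target in 1s after: d 0.0012 (y units total -0.04) ; to balance -0.19
pred d=0.000 [[-0.143, -0.051], [-0.175, -0.076], [-0.196, -0.097], [-0.224, -0.123], [-0.304, -0.201]]
pred d=0.001 [[-0.143, -0.051], [-0.168, -0.047], [-0.181, -0.055], [-0.196, -0.068], [-0.24, -0.11]]
```

```bash
python3 -m crank '[{"linear":[0,0,0],"angular":[0,0,0]},{"linear":[0,0,0],"angular":[0,0,0]},{"linear":[0,0,0],"angular":[0,0,0]},{"linear":[0,0,0],"angular":[0,0,0]}]' | grep time
python3 look.py 18.4 -0.25 0.5 .127 .004
```

```text
time_s: 20.62
t 20.62 slide 0.0905 tilt -0.1609 n33 F [-2.5 -2.8  4.8] grip 47 op 0.344 x -0.1635 z 0.0713
b 0.1292 th -0.1625 w -0.0531  res [ 0.    -0.003  0.002  0.003 -0.002]
balance slide 0.0962 ; shift for target in 1s after: d 0.0017 (y units total -0.06) ; to balance -0.19
pred d=0.000 [[-0.163, -0.053], [-0.197, -0.085], [-0.221, -0.109], [-0.252, -0.139], [-0.342, -0.227]]
pred d=0.002 [[-0.163, -0.053], [-0.187, -0.043], [-0.199, -0.048], [-0.212, -0.059], [-0.25, -0.095]]
```

```bash
python3 -m crank '[{"linear":[0,0,0],"angular":[0,0,0]},{"linear":[0,0,0],"angular":[0,0,0]},{"linear":[0,0,0],"angular":[0,0,0]},{"linear":[0,0,0],"angular":[0,0,0]}]' | grep time
python3 look.py 19.5 -0.26 0.5 .127 .004
```

```text
time_s: 21.18
t 21.18 slide 0.0905 tilt -0.1838 n33 F [-3.7 -3.8  4.9] grip 47 op 0.341 x -0.1635 z 0.0713
b 0.1283 th -0.1843 w -0.0575  res [ 0.    -0.001  0.001 -0.   ]
balance slide 0.0959 ; shift for target in 1s after: d 0.0023 (y units total -0.08) ; to balance -0.18
pred d=0.000 [[-0.184, -0.058], [-0.222, -0.093], [-0.248, -0.119], [-0.282, -0.152], [-0.381, -0.248]]
pred d=0.002 [[-0.184, -0.058], [-0.209, -0.038], [-0.219, -0.04], [-0.23, -0.048], [-0.26, -0.076]]
```

```bash
python3 -m crank '[{"linear":[0,-0.01,0],"angular":[0,0,0]},{"linear":[0,-0.01,0],"angular":[0,0,0]},{"linear":[0,-0.01,0],"angular":[0,0,0]},{"linear":[0,0,0],"angular":[0,0,0]}]' | grep time
python3 look.py 20 -0.27 0.5 .127 .004
```

```text
time_s: 21.72
t 21.73 slide 0.0914 tilt -0.2041 n33 F [-2.8 -4.3  5.1] grip 47 op 0.344 x -0.1635 z 0.0713
b 0.1273 th -0.2050 w -0.0454  res [ 0.    -0.002  0.003 -0.001]
balance slide 0.0957 ; shift for target in 1s after: d 0.0015 (y units total -0.05) ; to balance -0.14
pred d=0.000 [[-0.205, -0.045], [-0.233, -0.069], [-0.253, -0.088], [-0.278, -0.112], [-0.35, -0.182]]
pred d=0.002 [[-0.205, -0.045], [-0.225, -0.032], [-0.233, -0.035], [-0.243, -0.043], [-0.27, -0.068]]
```

```bash
python3 -m crank '[{"linear":[0,-0.01,0],"angular":[0,0,0]},{"linear":[0,-0.01,0],"angular":[0,0,0]},{"linear":[0,0,0],"angular":[0,0,0]},{"linear":[0,0,0],"angular":[0,0,0]}]' | grep time
python3 look.py 20.6 -0.28 0.5 .126 .003
```

```text
time_s: 22.28
t 22.27 slide 0.0920 tilt -0.2217 n33 F [-3.1 -2.7  5.5] grip 47 op 0.344 x -0.1635 z 0.0713
b 0.1266 th -0.2219 w -0.0349  res [ 0.    -0.     0.001 -0.   ]
balance slide 0.0956 ; shift for target in 1s after: d 0.0010 (y units total -0.03) ; to balance -0.12
pred d=0.000 [[-0.222, -0.035], [-0.243, -0.053], [-0.258, -0.067], [-0.277, -0.085], [-0.333, -0.139]]
pred d=0.001 [[-0.222, -0.035], [-0.238, -0.028], [-0.246, -0.032], [-0.255, -0.04], [-0.28, -0.064]]
```

Slow contact is coming at about 0.04 rad/s, so I'll hold.

```bash
python3 -m crank '[{"linear":[0,0,0],"angular":[0,0,0]},{"linear":[0,0,0],"angular":[0,0,0]},{"linear":[0,0,0],"angular":[0,0,0]},{"linear":[0,0,0],"angular":[0,0,0]},{"linear":[0,0,0],"angular":[0,0,0]}]' | grep time
python3 look.py 21 -0.28 0.5 .126 .003
```

```text
time_s: 22.95
t 22.95 slide 0.0920 tilt -0.2442 n33 F [-3.1 -3.5  5.7] grip 47 op 0.340 x -0.1635 z 0.0713
b 0.1262 th -0.2445 w -0.0469  res [ 0.    -0.001  0.001 -0.   ]
balance slide 0.0953 ; shift for target in 1s after: d 0.0024 (y units total -0.08) ; to balance -0.11
pred d=0.000 [[-0.245, -0.047], [-0.275, -0.076], [-0.296, -0.097], [-0.324, -0.124], [-0.404, -0.202]]
pred d=0.002 [[-0.245, -0.047], [-0.262, -0.018], [-0.266, -0.015], [-0.27, -0.016], [-0.28, -0.024]]
```

```bash
python3 -m crank '[{"linear":[0,-0.01,0],"angular":[0,0,0]},{"linear":[0,0,0],"angular":[0,0,0]},{"linear":[0,0,0],"angular":[0,0,0]},{"linear":[0,0,0],"angular":[0,0,0]},{"linear":[0,0,0],"angular":[0,0,0]}]' | grep time
python3 look.py
```

```text
time_s: 23.62
t 23.62 slide 0.0923 tilt -0.2589 n33 F [-2.8 -3.1  5.4] grip 47 op 0.341 x -0.1635 z 0.0713
```

```bash
python3 -m crank '[{"linear":[0,0.05,0],"angular":[0,0,0]},{"linear":[0,0.1,0],"angular":[0,0,0]},{"linear":[0,0.25,0],"angular":[0,0,0]},{"linear":[0,0.25,0],"angular":[0,0,0]},{"linear":[0,0.25,0],"angular":[0,0,0]},{"linear":[0,0.25,0],"angular":[0,0,0]},{"linear":[0,0.25,0],"angular":[0,0,0]},{"linear":[0,0.25,0],"angular":[0,0,0]}]' | grep -v rot
python3 look.py
python3 -m crank '[{"linear":[0,0.25,0],"angular":[0,0,0]},{"linear":[0,0.25,0],"angular":[0,0,0]},{"linear":[0,0.25,0],"angular":[0,0,0]},{"linear":[0,0.25,0],"angular":[0,0,0]},{"linear":[0,0.25,0],"angular":[0,0,0]},{"linear":[0,0.15,0],"angular":[0,0,0]},{"linear":[0,0,0],"angular":[0,0,0]}]' | grep -v rot
python3 look.py
```

```text
time_s: 24.68
eef_pos: [0.5125, 0.0291, 0.0713]
contact_force: [-4.1, 2.0, 6.7]
opening: 0.343
grip_force: 47.6
t 24.68 slide 0.0437 tilt -0.2598 n33 F [-4.1  2.   6.7] grip 48 op 0.343 x -0.1638 z 0.0713
time_s: 25.6
eef_pos: [0.5149, -0.0133, 0.0713]
contact_force: [-6.0, -1.6, 6.7]
opening: 0.348
grip_force: 47.7
t 25.60 slide 0.0012 tilt -0.2598 n33 F [-6.  -1.6  6.7] grip 48 op 0.348 x -0.1640 z 0.0713
```

```bash
python3 -m crank '[{"linear":[0,0.04,0],"angular":[0,0,0]},{"linear":[0,0.03,0],"angular":[0,0,0]},{"linear":[0,0,0],"angular":[0,0,0]}]' | grep -v rot
python3 look.py
python3 -m crank '[{"linear":[0,0.03,0],"angular":[0,0,0]},{"linear":[0,0.02,0],"angular":[0,0,0]},{"linear":[0,0,0],"angular":[0,0,0]}]' | grep -v rot
python3 look.py
```

```text
time_s: 26.02
eef_pos: [0.5149, -0.0145, 0.0713]
contact_force: [-5.4, 2.4, 7.8]
opening: 0.339
grip_force: 47.8
t 26.02 slide 0.0000 tilt -0.2598 n33 F [-5.4  2.4  7.8] grip 48 op 0.339 x -0.1640 z 0.0713
time_s: 26.45
eef_pos: [0.5149, -0.0146, 0.0713]
contact_force: [-4.8, 7.5, 9.1]
opening: 0.341
grip_force: 47.9
t 26.45 slide -0.0001 tilt -0.2598 n33 F [-4.8  7.5  9.1] grip 48 op 0.341 x -0.1640 z 0.0713
```

```bash
python3 -m crank '[{"linear":[0,0,0],"angular":[0,0,0]},{"linear":[0,0,0],"angular":[0,0,0]},{"linear":[0,0,0],"angular":[0,0,0]},{"linear":[0,0,0],"angular":[0,0,0]},{"linear":[0,0,0],"angular":[0,0,0]}]' 1 | grep -v rot
python3 -m crank '[{"linear":[0,0,-0.4],"angular":[0,0,0]},{"linear":[0,0,-0.8],"angular":[0,0,0]},{"linear":[0,0,-1],"angular":[0,0,0]},{"linear":[0,0,-1],"angular":[0,0,0]},{"linear":[-0.5,0,-1],"angular":[0,0,0]},{"linear":[-0.8,0,-0.5],"angular":[0,0,0]},{"linear":[-0.8,0,0],"angular":[0,0,0]},{"linear":[0,0,0],"angular":[0,0,0]}]' | grep -v rot
python3 look.py
python3 - <<'E'
from h import *
s=robot.read_camera("side");t=robot.read_camera("top")
cv2.imwrite("pics/c5.png",np.hstack([cv2.resize(s[100:380,240:440],None,fx=2,fy=2),cv2.resize(t[95:375,140:340],None,fx=2,fy=2)]))
a=cv2.imread("pics/side0.png"); print("post diff",np.abs(s[232:282,272:302].astype(int)-a[232:282,272:302]).mean(),(np.abs(s.astype(int)-a).max(2)>60)[:,200:].sum())
E
```

```text
time_s: 27.12
eef_pos: [0.5155, -0.017, 0.0707]
contact_force: [0.7, -0.8, -0.4]
opening: 1.001
grip_force: 0.0
time_s: 28.12
eef_pos: [0.4521, -0.0209, 0.2129]
contact_force: [-0.8, 0.2, -0.6]
opening: 1.0
grip_force: 0.0
t 28.12 slide -0.0025 tilt -0.2600 n33 F [-0.8  0.2 -0.6] grip 0 op 1.000 x -0.2271 z 0.2129
post diff 0.6351111111111111 6397
```

View pics/c5.png

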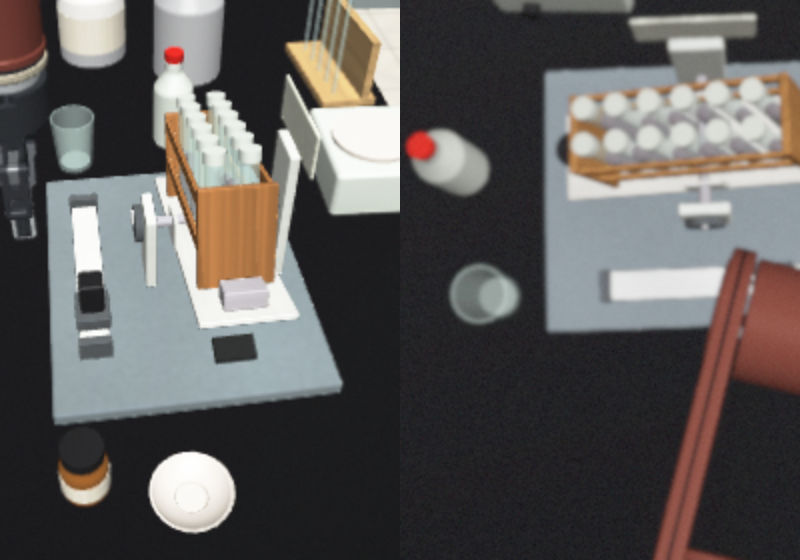

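The final views show the slide back at the home end (post image difference about 0.6 grey levels from the start). The rack is on its original rest at -0.260 rad, the glassware has not moved, and the gripper is clear.

```bash
python3 -c "
from rig import robot
print(robot.job_done())"
```

```text
the job is handed in; nothing more can be done
None
```

The job is handed in at about 28 s: the rack was held between the tall marks for about 9 s by my tilt measurements (the pointer itself was not in view), then lowered gently onto its original rest, with the grip returned fully home and released, and no contact with the rack or glassware seen in the final views.

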